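# Rest the glued towel rail level and wind the timer for the glue

### The arm

A 6-joint arm with a two-finger parallel gripper is mounted at the origin on the work surface. World frame = base frame: x ahead of the robot, y to its left, z up, the work surface at z = 0. Lengths are in mm, angles in rad, forces in N, time in s.
With the tool pointing down it reaches from about 275 to 825 mm from the base axis. Payload 5.2 kg.
Tool frame: the origin (TCP) lies at the very end of the fingers, on their centre line; the grasp point (between the pads) lies 19 mm behind it; z points along the fingers, y is the line along which they close (so a half turn about z gives the same grasp; the last joint's range is limited). The gripper opens to 93 mm and grips with 3 to 60 N. Pads are 15 mm wide; open, the fingers measure 128 mm over their backs; the gripper's body (75 mm by 188 mm) begins 65 mm behind the grasp point.
Start: joints at [-1.545, 0.259, 1.535, -0, 1.348, -0.203], TCP at [124.766, -535.666, 218.653] pointing down, gripper open.
Joint ranges: [-3.14, 3.14], [-0.91, 2.08], [0.19, 2.58], [-1.22, 4.36], [0.22, 2.71], [-3.12, 3.12]. Speed limits (rad/s): [2.57, 2.57, 3.14, 3.14, 3.14, 3.14].

### API

Orientations are given as [roll, pitch, yaw] about the fixed x, y, z axes, in that order (R = Rz(yaw) Ry(pitch) Rx(roll)).
In Python, from bench import robot gives the robot as it stands. The module is installed in compiled form; this text tells all that it offers. Calls block until the motion is done:
- robot.move_ptp(position, orientation): joint-space move of the TCP to a pose.
- robot.move_linear(position, ori=None, speed=150, f_stop=None): straight line of the TCP; ori=None keeps the orientation; speed is the mean speed in mm/s. With f_stop (N) it stops when the force on the tool has changed by that much, and returns True; else False.
- robot.move_j(angles): joint-space move.
- robot.move_gripper(opening): opening from 0.0 (shut) to 1.0 (fully open); the grip force is fixed at half the most; returns when the fingers have stopped.
- robot.sleep(seconds).
- robot.inverse_kinematics(position, orientation): joint angles nearest the present ones, or None.
- robot.get_image(name): name is "scene" or "top"; returns a dict with "img" (420x560x3 uint8, blue, green, red), "fovy" (degrees; the focal length in pixels is half the picture's height over the tangent of half this angle, whatever the lens; pixels are square), "cx", "cy" (the principal point, pixels), "eye" and "orientation" of the camera in the world. Camera axes: x right, y down, z forward; pixel columns grow to the right and rows downward; lengths in mm; the calibration is good to about 2 mm. A picture is of the moment at which its call begins. There is no depth.
A pose or a line that the arm cannot do raises robot.MotionError and nothing moves.
- robot.hand_in(): hands the job in; it is judged then, once.
Readings, each from a call of its own:
- robot.current_t(): time.
- robot.current_qpos(): joint angles.
- robot.current_joint_vel(): joint speeds.
- robot.current_joint_efforts(): joint torques, N m.
- robot.current_tcp_pos(): TCP position.
- robot.current_eef_rot(): TCP orientation.
- robot.current_contact_force(): force on the tool from outside, world axes, zero at the start.
- robot.current_ft_torque(): the same for the moment, N m.
- robot.current_gripper_width(): opening from 0.0 (shut) to 1.0 (fully open).
- robot.current_finger_force(): force on a finger pad.
Only numpy, scipy, OpenCV 4.12 (cv2) and the standard library are available. Lean on these libraries where they do the work, as an engineer would, in place of code of your own. Each camera call takes 0.05 s, during which the arm holds its last target. There are 200 camera calls.

### The job

The end knobs of the dolls' towel rail have just been glued on and need ten minutes to dry: take the bath brush off the wooden mirror stand and lay it on the table, and lay the rail level in the stand's two notches instead, with an end knob outside each upright, setting both down rather than dropping them. Then set the wind-up timer to 10 minutes the proper way: wind it clockwise past its 15-minute mark and turn it back to 10, leaning on the knob as you turn so that the light housing neither spins nor skids on the table. Leave the stand standing and the soap dish, the round tin and the stool where they are.

Things in the scene. Friction and masses are not known exactly. Their poses are not given: they have to be found in the camera images.
- rail: Dolls' towel rail: chromed metal tube, 12 mm diameter, with a turned dark-wood knob (18 mm diameter, 14 mm long) at each end; 228 mm long over all, 70 g. Origin at the middle of its axis; its x axis runs along the tube, both ends alike. The end knobs begin 100 mm either side of the origin. At the start it lies on the table on its two end knobs, axis 9 mm above the table; it can roll.
- stand: Wooden table-top mirror stand without its mirror, loose, 0.65 kg: plinth 112 x 200 mm with its top 18 mm above the table, and two uprights 150 mm apart (centre to centre) along its y axis, each 18 mm thick (y) and 44 mm wide (x), top 130 mm above the table, with a V notch in the top (90 degree V, 32 mm wide at the top, 16 mm deep, running along y). Origin at the centre of its underside, z up.
- stand_seat (a point): Point midway between the two notches where the middle of the rail's axis lies when it rests in both: 122.5 mm above the table, 7.5 mm below the tops of the uprights. Axes as the stand's: y along the seated rail. The rail may sit up to 16 mm off-centre along y before an end knob reaches an upright.
- timer: Wind-up timer, loose on the table: round white housing 80 mm diameter, 30 mm high, on four small rubber feet that stand on a circle of 62 mm diameter, with knob 63 mm high in all, 140 g. Origin at the centre of its underside, z up; its x axis points to the zero mark. The knob is stiff: about 0.12 N m to turn either way, far more than the feet resist under the timer's own weight, so pressing down by about 15 N before and while turning is what keeps the housing still.
- timer_mark (a point): Zero mark, a short upright line on the rim of the housing, 40 mm from its axis and 15 mm above the table, in line with the long zero tick on top.
- timer_grip (a point): Point on the knob's vertical axis, 52.5 mm above the table, in the finger bar. The finger bar is 44 mm long, 13 mm wide, upright faces, from 36.5 to 62.5 mm above the table, on a 54 mm diameter round skirt whose top is at 36.5 mm. Its x axis runs along the bar to the pointer end (black line).
- timer_dial (a joint): Knob reading in rad: 0 with the pointer at the zero mark, growing as it is wound clockwise seen from above; range 0 to 4.712 (60 minutes over 270 degrees, so 0.0785 rad a minute). Ticks on the housing every 5 minutes, long ones at 0, 15, 30, 45 and 60. 10 minutes is 0.785, the 15-minute mark 1.178. It stays where it is left; at the start it stands between 0 and 0.12.
- soap_dish: Bystander: round pink ceramic soap dish, 100 mm diameter, 24 mm high. Origin at the centre of its underside.
- tin: Bystander: plain round tin with a lid, 71 mm diameter, 62 mm high, no bar on top. Origin at the centre of its underside.
- brush: Dolls' bath brush, 50 g: round wooden handle 12 mm thick, 20 mm ball at the butt, head 26 mm wide with black bristles. Origin on the handle's axis; x along it: ball from -118 to -98 mm, handle to +101, head to +147; bristles reach 13 mm below the axis (-z). It balances about 20 mm from the origin towards the head. Starts in the stand's two notches, origin near the seat point, bristles down.
- stool: Bystander: green two-step stool, 120 x 118 x 94 mm, on the left. Origin at the centre of its underside.
Not all that is in view belongs to the job. Leave any green look-alike of the stand alone. What is shaped like the timer but pink is not meant.

How it is judged (in metres and radians):
On the way, in this order (a step that is already met when the one before it is completed fails the run):
1. the brush lies on the table, let go of (height (world z) of brush below 0.024 m and linear speed of brush below 0.03 m/s and contact force between the fingers and brush below 0.2 N), for 0.2 s.
2. the rail lies level in both notches, let go of (x of rail in the frame of stand_seat between -0.004 and 0.004 m and y of rail in the frame of stand_seat between -0.016 and 0.016 m and z of rail in the frame of stand_seat between -0.004 and 0.004 m and angle between the x axis of rail and the y axis of stand, either way round below 0.05 rad and angle between stand's own z axis and vertical below 0.05 rad and contact force between the fingers and rail below 0.2 N), for 0.3 s.
3. the timer has been wound past its 15-minute mark (value of joint timer_dial above 1.178 rad), for 0.05 s.
4. the timer has been turned back to 10 minutes (value of joint timer_dial between 0.685 and 0.885 rad), for 0.3 s.
At the end, for the whole second after the job is handed in: The brush lies on the table (origin below 24 mm); the rail rests untouched in both notches of the upright stand (within 4 mm of the seat point across and in height, 16 mm along, 0.05 rad); the timer stands flat at 0.785 +/- 0.1 rad, zero mark within 15 mm of its start; all at rest, released (all of step 1 and all of step 2 and all of step 4 and distance of timer_mark from where it was at the start of the episode below 0.015 m and angle between timer's own z axis and vertical below 0.05 rad and linear speed of each of rail, timer below 0.02 m/s and contact force between the fingers and timer below 0.2 N).
It fails at once if the timer's housing spins or skids (its zero mark goes more than 15 mm from its starting place) (distance of timer_mark from where it was at the start of the episode above 0.015 m).
It fails at once if the rail or the brush is dropped (falls free at more than 0.6 m/s, about 2 cm of fall) ((linear speed of rail above 0.6 m/s and contact force between the fingers and rail below 0.05 N) or (linear speed of brush above 0.6 m/s and contact force between the fingers and brush below 0.05 N)).
It fails at once if the stand is tipped by more than 0.2 rad or pushed more than 40 mm (angle between stand's own z axis and vertical above 0.2 rad or distance of stand from where it was at the start of the episode above 0.04 m).
It fails at once if the soap dish, the tin or the stool is moved by more than 25 mm (distance of any of soap_dish, tin, stool from where it was at the start of the episode above 0.025 m).
It also fails if it takes over 72 s, if anything falls off the work surface, if the arm or the gripper's body presses on something with over 40 N, if the wrist force passes 120 N, or if a joint passes its speed limit or range.

## Working session

There is one attempt and no reset: what is moved stays moved. The work goes in short steps, each a Python script; the robot and the scene stay as the last script left them, time stands still between calls to the robot, and variables do not carry over. Pictures are saved under pics/ and viewed, at most 10 in all, crops included, and the job is handed in when it is done.

```bash
mkdir -p pics
cat > h.py <<'E'
import numpy as np, cv2
from scipy.spatial.transform import Rotation as R
from bench import robot
def cam(n):
    d=robot.get_image(n); d["f"]=d["img"].shape[0]/2/np.tan(np.radians(d["fovy"])/2)
    o=np.array(d["orientation"],float); d["R"]=o if o.shape==(3,3) else R.from_euler('xyz',o).as_matrix()
    return d
def ray(d,u,v):
    return d["R"]@np.array([(u-d["cx"])/d["f"],(v-d["cy"])/d["f"],1.])
def plane(d,u,v,z):
    e=np.array(d["eye"]);r=ray(d,u,v); return e+r*(z-e[2])/r[2]
def proj(d,p):
    q=d["R"].T@(np.array(p)-d["eye"]); return q[:2]/q[2]*d["f"]+[d["cx"],d["cy"]]
E
python3 - <<'E'
from h import *
for n in("scene","top"):
    d=cam(n); cv2.imwrite(f"pics/{n}0.png",d["img"]); print(n,d["fovy"],d["cx"],d["cy"],d["eye"],d["orientation"],d["R"][:,2])
print(robot.current_eef_rot(),robot.current_t())
E
```

```text
scene 53.61182975840153 289.5789894445461 209.97124557880227 [1123.38298879  175.63963816 1032.92112829] [-2.54255975  0.01241664  1.66050327] [-0.56065817 -0.06072608 -0.82581763]
top 42.16892980962345 274.0870822225562 227.97755181130037 [ 217.41493616  108.99598709 1665.0663283 ] [-2.97647928 -0.00509348 -1.55707431] [ 0.16441763 -0.00276838 -0.98638693]
[-3.13999991e+00 -3.41615624e-04  2.28830112e-01] 0.1
```

View pics/scene0.png

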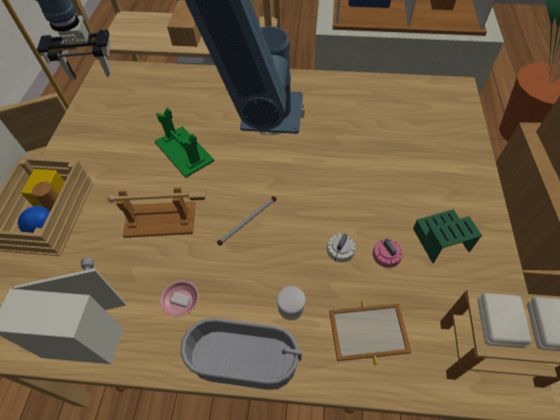

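View pics/top0.png

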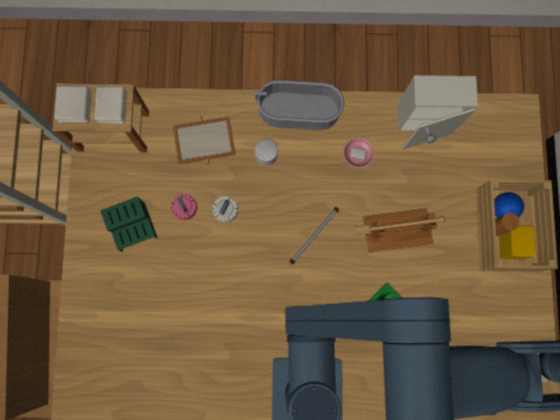

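The wooden stand is at scene (160,215) / top (400,230) and the rail at scene (248,220). The white timer is at scene (342,246) / top (225,209). Next I zoom in on them.

Run:
```python
import cv2,numpy as np
s=cv2.imread("pics/scene0.png");t=cv2.imread("pics/top0.png")
def c(i,x,y,w,h): return cv2.resize(i[y:y+h,x:x+w],(400,300),interpolation=cv2.INTER_CUBIC)
cv2.imwrite("pics/z.png",np.vstack([np.hstack([c(s,110,170,100,75),c(s,320,225,48,36)]),np.hstack([c(t,350,195,100,75),c(t,201,191,48,36)])]))
```

```text
(no output)
```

View pics/z.png

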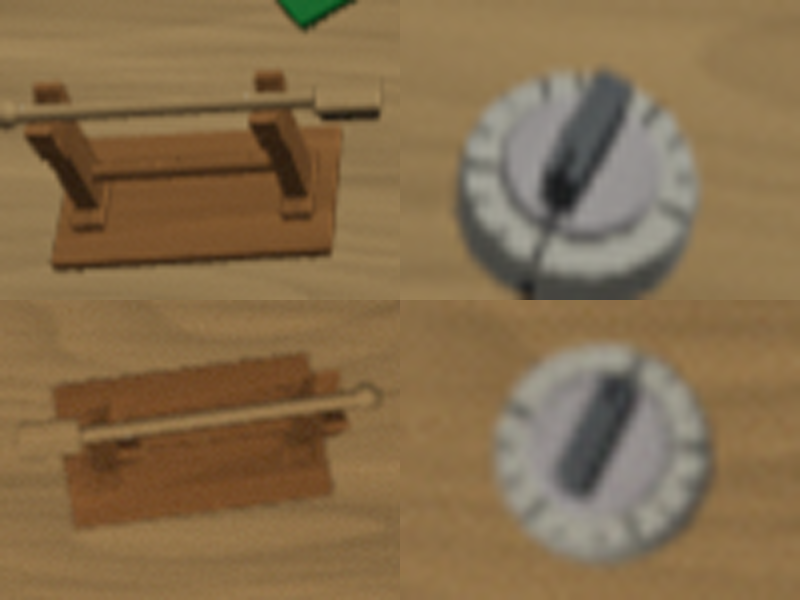

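Run:
```python
from h import *
S=cam("scene");T=cam("top")
def tri(a,b):
    A=[];B=[]
    for d,p in((S,a),(T,b)):
        r=ray(d,*p);r/=np.linalg.norm(r);M=np.eye(3)-np.outer(r,r);A.append(M);B.append(M@np.array(d["eye"]))
    return np.linalg.solve(sum(A),sum(B)).round(1)
pl=lambda d,p,z:plane(d,*p,z)[:2].round(1)
print("ball",pl(S,(112.3,198.6),122.5),pl(T,(442,219.3),122.5),tri((112.3,198.6),(442,219.3)))
print("junc",pl(S,(189,195.5),122.5),pl(T,(370,228.8),122.5),tri((189,195.5),(370,228.8)))
z=lambda x,y:(350+x/4,195+(y-300)/4)
c=[pl(T,z(*p),18) for p in((52,385),(308,353),(332,494),(75,528))]
print("plinthT",c,np.mean(c,0))
z=lambda x,y:(110+x/4,170+y/4)
print("plinthS", [pl(S,z(*p),18) for p in((52,262),(333,250),(343,130))])
# upright front top edges (z130, front-prong top face centre)
print("uprS",[pl(S,z(*p),130) for p in((40,131),(50,90),(262,118),(268,76))])
def dark(d,x,y):
    i=d["img"][y-8:y+9,x-8:x+9].astype(int); w=np.clip(95-i.max(2),0,None)
    v,u=np.mgrid[y-8:y+9,x-8:x+9]; return (u*w).sum()/w.sum(),(v*w).sum()/w.sum()
for d,ps in((S,[(275,199),(220,241)]),(T,[(336,210),(292,261)])):
    q=[dark(d,*p) for p in ps]; print("rail",q,[pl(d,p,9) for p in q])
print("timer rimT",pl(T,(225.5,209.4),30),"barT",pl(T,(224.6,207),62.5),"barS",pl(S,(342.8,241.2),62.5))
a=[pl(T,(201+(x-400)/8.33,191+(y-300)/8.33),62.5) for x,y in((618,378),(572,488))];b=[pl(S,(320+(x-400)/8.33,225+y/8.33),62.5) for x,y in((555,195),(612,75))]
print("bar",a,b,"mark",pl(S,(320+130/8.33,225+290/8.33),15),pl(S,(320+145/8.33,225+243/8.33),30))
print("pink",pl(T,(183,207),30),"tin",pl(T,(266,152),62),"soap",pl(T,(358,153),24))
print(robot.current_gripper_width())
```

```text
ball [ 507.1 -375.5] [ 507.  -379.1] [ 506.6 -377.8  121.5]
junc [ 480. -169.] [ 476.2 -170.9] [ 476.8 -171.2  118. ]
plinthT [array([ 532.6, -168.9]), array([ 560.6, -367.1]), array([ 451. , -381.8]), array([ 422., -185.])] [ 491.55 -275.7 ]
plinthS [array([ 560.8, -365.1]), array([ 534.4, -166.7]), array([ 430.1, -182.4])]
uprS [array([ 523.9, -345.7]), array([ 489.9, -349.8]), array([ 501.3, -199.5]), array([ 466.2, -204. ])]
rail [(np.float64(272.72563176895306), np.float64(198.60108303249098)), (np.float64(219.39601494396015), np.float64(241.72976338729762))] [array([390.7,  45.5]), array([553.3, -88.7])]
rail [(np.float64(336.3086124401914), np.float64(209.33253588516746)), (np.float64(292.30494037478707), np.float64(261.17206132879045))] [array([554.9, -87.8]), array([391.6,  47.3])]
timer rimT [545.4 253.8] barT [546.2 253.9] barS [554.1 255.8]
bar [array([566.7, 246.7]), array([526. , 262.1])] [array([577.1, 245.1]), array([530.9, 262.5])] mark [586.6 241.2] [576.9 244.6]
pink [551. 384.] tin [719.5 132.4] soap [ 732.6 -154.9]
1.002806413008354
```

```bash
cat > a.py <<'E'
from h import *
P=np.pi
r=robot
W=1.711
r.move_gripper(0.5)
r.move_ptp([489.5,-250,215],[P,0,W])
r.move_linear([489.5,-250,112],speed=100)
r.move_gripper(0.0); print("grip",r.current_gripper_width(),r.current_finger_force())
r.move_linear([489.5,-250,200],speed=80)
r.move_ptp([635,0,150],[P,0,P/2])
print(r.move_linear([635,0,30],speed=120), r.move_linear([635,0,3],speed=30,f_stop=4),r.current_tcp_pos(),r.current_gripper_width())
E
python3 a.py
python3 - <<'E'
from h import *
d=cam("scene");cv2.imwrite("pics/s1.png",cv2.resize(d["img"][130:330,100:400],(750,500)));print(robot.current_t())
E
```

```text
grip 0.11692081503251461 30.000823438167572
False False [ 6.35170085e+02 -3.98502410e-02  3.16935431e+00] 0.12042549697514113
9.2667
```

View pics/s1.png

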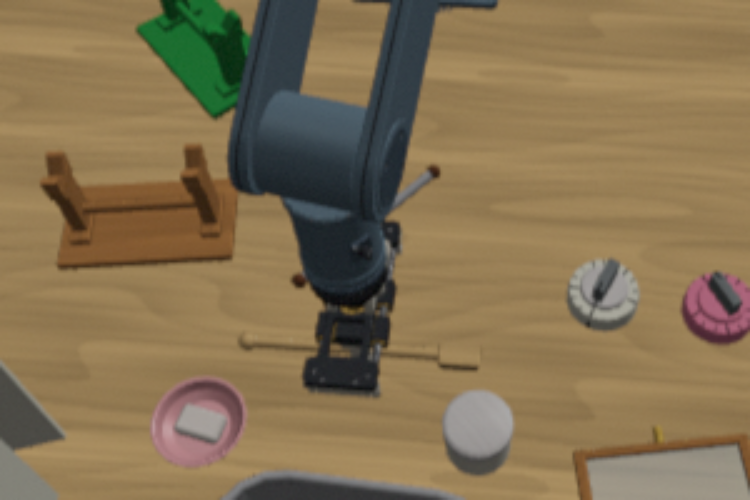

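The brush is held on the table (crop about (360,350)) and the stand hasn't moved. I'll release the brush and fetch the rail.

```bash
cat > b.py <<'E'
from h import *
P=np.pi
r=robot
r.move_gripper(0.4); r.sleep(.2)
r.move_linear([635,0,120],speed=150)
r.move_ptp([472.6,-20.9,100],[P,0,2.451])
r.move_linear([472.6,-20.9,2.5],speed=80,f_stop=8)
r.move_gripper(0.0); print("grip",r.current_gripper_width(),r.current_finger_force(),r.current_tcp_pos())
r.move_linear([472.6,-20.9,220],speed=150)
r.move_ptp([493,-276,220],[P,0,1.711])
r.move_linear([493,-276,140],speed=100)
E
python3 b.py
python3 - <<'E'
from h import *
d=cam("scene");t=cam("top");cv2.imwrite("pics/s2.png",np.hstack([cv2.resize(d["img"][150:300,80:230],(400,400),interpolation=2),cv2.resize(t["img"][160:310,320:470],(400,400),interpolation=2)]));print(robot.current_t(),robot.current_gripper_width())
E
```

```text
grip 0.11785556541069211 30.00027894973755 [472.6526945  -20.94526868   2.58480733]
17.5417 0.12013322393507014
```

View pics/s2.png

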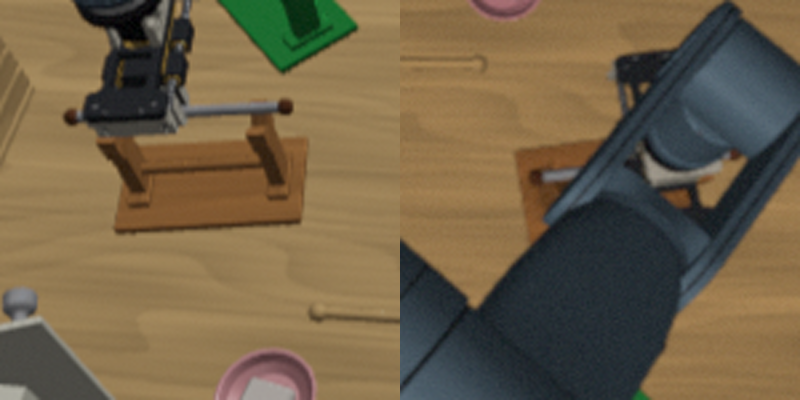

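The rail is held above the stand, with its knobs at crop (70,117) and (286,106). I'll check how well it's centred, then lower it.

```bash
cat > c.py <<'E'
from h import *
r=robot
d=cam("scene")
k=np.array([plane(d,80+x*.375,150+y*.375,146.5)[:2] for x,y in((70,117),(286,106))])
u=np.array([np.cos(1.711),np.sin(1.711)]); n=np.array([-u[1],u[0]])
m=k.mean(0)-[493,-276]; print(k,m@u,m@n,np.linalg.norm(k[1]-k[0]),np.arctan2(*(k[1]-k[0])[::-1]))
off=m@u; off=off if 3<abs(off)<15 else 0
p=np.array([493,-276])-off*u
r.move_linear([*p,128],speed=60)
print(r.move_linear([*p,112],speed=20,f_stop=4),r.current_tcp_pos(),r.current_contact_force())
E
python3 c.py
```

```text
[[ 509.46970125 -382.30603653]
 [ 478.45495345 -168.95605046]] 0.2308558993390779 -1.0044443129662515 215.59251178348688 1.71515538728412
True [ 492.73061357 -276.07596553  117.32934099] [-0.77027757 -0.36737103  3.96272312]
```

Run:
```python
from h import *
r=robot
p=np.array(r.current_tcp_pos())
r.move_gripper(0.4); r.sleep(.2)
r.move_linear([p[0],p[1],220],speed=120)
d=cam("scene");t=cam("top")
def c(i,x,y,w,h): return cv2.resize(i["img"][y:y+h,x:x+w],(400,300),interpolation=2)
cv2.imwrite("pics/s3.png",np.vstack([np.hstack([c(d,110,170,100,75),c(d,322,228,40,30)]),np.hstack([c(t,350,195,100,75),c(t,205,194,40,30)])]))
np.save("t.npy",d["img"]);print(r.current_t())
```

```text
20.4667
```

View pics/s3.png

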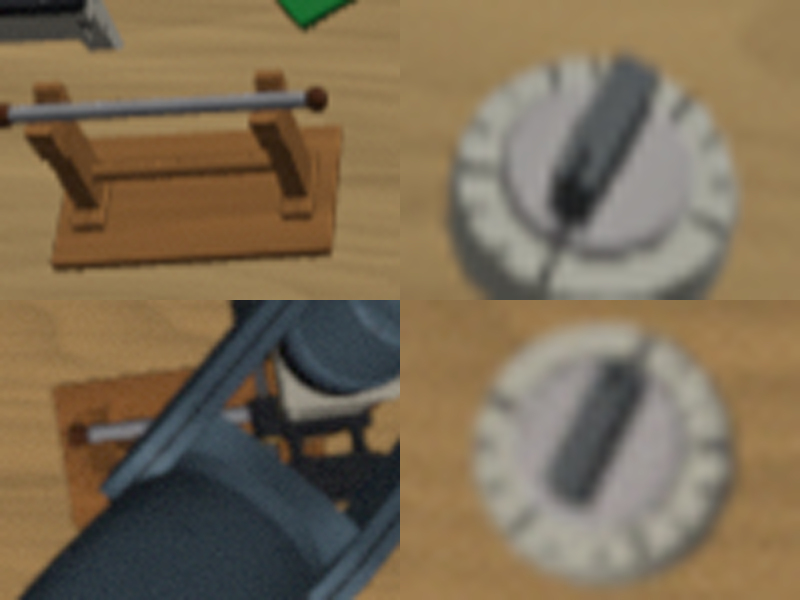

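Run:
```python
from h import *
S=cam("scene");T=cam("top")
z=lambda x0,y0,x,y:(x0+(x+.5)/10-.5,y0+(y+.5)/10-.5)
f=lambda d,x0,y0,x,y,h:plane(d,*z(x0,y0,x,y),h)[:2].round(1)
print("rim",f(S,322,228,195,174,30),f(T,205,194,203,151,30))
print("skirt",f(S,322,228,197,165,36.5),f(T,205,194,203,146,36.5))
print("bar",[f(S,322,228,x,y,62.5) for x,y in((172,183),(237,60))],[f(T,205,194,x,y,62.5) for x,y in((228,66),(172,190))])
print("mark",f(S,322,228,148,280,30))
```

```text
rim [547.3 253.9] [547.7 255.9]
skirt [548.2 253.9] [548.  255.3]
bar [array([569.2, 245.3]), array([529.5, 262. ])] [array([567.3, 246.2]), array([529.1, 261.9])]
mark [581.4 241.9]
```

```bash
cat > e.py <<'E'
from h import *
P=np.pi
r=robot
r.move_ptp([548.2,254.3,130],[P,0,2.75])
r.move_gripper(0.25)
r.move_linear([548.2,254.3,45],speed=100)
print(r.move_linear([548.2,254.3,33],speed=15,f_stop=8),r.current_tcp_pos(),r.current_contact_force())
r.move_gripper(0.0)
print(r.current_gripper_width(),r.current_finger_force(),r.current_contact_force(),r.current_ft_torque())
z=r.current_tcp_pos()[2]
for i in range(12):
    z-=.5; r.move_linear([548.2,254.3,z],speed=20)
    F=r.current_contact_force(); print(round(z,2),r.current_tcp_pos(),F.round(1) if hasattr(F,'round') else F)
    if F[2]>17: break
print(r.current_t(),r.current_eef_rot())
E
python3 e.py
```

```text
True [548.24933541 254.30099778  36.75749591] [-0.34113838 -0.93312645  6.33429788]
0.13650037996951167 31.57189378514886 [0.45336707 0.35262077 4.47720417] [ 0.1907458  -0.17001649  0.00602543]
36.26 [548.57280404 254.52603867  36.75173671] [ 0.  -0.1  6.3]
35.76 [548.6419527  254.53329709  36.7335014 ] [-2.3 -0.6  9.1]
35.26 [548.67530447 254.54392501  36.72884516] [-2.7  0.5 12.6]
34.76 [548.65364731 254.53836809  36.67692736] [-3.6  0.1 15.3]
34.26 [548.67855222 254.55379345  36.64476362] [-4.3 -1.3 18. ]
26.1917 [3.14114290e+00 6.57127281e-04 2.75028366e+00]
```

```bash
cat > g.py <<'E'
from h import *
P=np.pi
r=robot
z=34.26
def turn(a,b,n):
    global z
    for y in np.linspace(a,b,n+1)[1:]:
        r.move_linear([548.2,254.3,z],[P,0,y],speed=20)
        F=np.array(r.current_contact_force()); M=np.array(r.current_ft_torque())
        print(round(y,3),np.round(r.current_eef_rot()[2],3),F.round(1),M.round(2)[2],np.round(r.current_tcp_pos(),1))
        if F[2]<15: z-=.4
        elif F[2]>22: z+=.4
E
python3 - <<'E'
from g import *
turn(2.75,2.75-.4,4); print(r.current_t())
d=cam("scene");cv2.imwrite("pics/s4.png",cv2.resize(d["img"][200:290,290:410],(800,600),interpolation=2))
E
```

```text
2.65 2.65 [-4.4 -1.8 18.5] -0.05 [548.7 254.5  36.6]
2.55 2.549 [-5.3 -2.  17.6] -0.13 [548.6 254.4  36.6]
2.45 2.449 [-4.7 -2.3 18.4] -0.13 [548.6 254.4  36.6]
2.35 2.35 [-5.1 -3.2 18.5] -0.13 [548.5 254.3  36.7]
27.1917
```

View pics/s4.png

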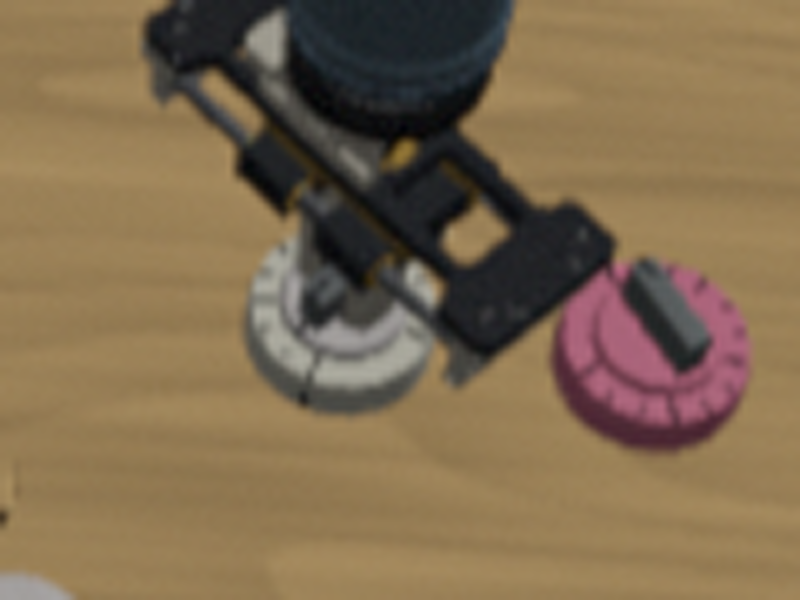

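The knob is turning and the mark hasn't moved: still at about (335.7,260) in full-image pixels. I'll carry on past 15 minutes and back.

Run:
```python
from g import *
turn(2.35,1.40,6); r.sleep(.2); turn(1.40,2.01,5)
r.sleep(.4)
r.move_linear([548.2,254.3,36.6],speed=20); print(r.current_contact_force())
r.move_gripper(0.25); r.sleep(.2)
r.move_linear([548.2,254.3,130],speed=100)
r.move_ptp([450,50,250],[P,0,2.01])
d=cam("scene");t=cam("top")
def c(i,x,y,w,h): return cv2.resize(i["img"][y:y+h,x:x+w],(400,300),interpolation=2)
cv2.imwrite("pics/s5.png",np.vstack([np.hstack([c(d,322,228,40,30),c(t,205,194,40,30)]),np.hstack([c(d,110,170,100,75),c(d,180,220,160,120)])]))
print(r.current_t())
```

```text
2.192 2.191 [-5.7 -2.  19.1] -0.14 [548.5 254.3  36.7]
2.033 2.033 [-5.8 -2.1 18.8] -0.1 [548.3 254.2  36.6]
1.875 1.875 [-6.1 -2.9 20.1] -0.11 [548.2 254.1  36.7]
1.717 1.716 [-5.9 -2.  19.7] -0.12 [548.1 254.1  36.6]
1.558 1.558 [-5.5 -3.2 20.5] -0.15 [548.  254.1  36.6]
1.4 1.4 [-6.1 -2.6 19.9] -0.06 [547.9 254.1  36.6]
1.522 1.523 [-6.4 -3.1 19.8] 0.14 [548.  254.1  36.7]
1.644 1.645 [-6.  -2.1 20.3] 0.08 [548.1 254.1  36.6]
1.766 1.767 [-6.7 -2.  19.4] 0.15 [548.1 254.1  36.6]
1.888 1.889 [-5.5 -2.4 19. ] 0.12 [548.2 254.2  36.6]
2.01 2.011 [-6.1 -2.2 19.5] 0.11 [548.3 254.2  36.6]
[-0.97938553 -0.63637101  6.24720854]
34.1667
```

View pics/s5.png

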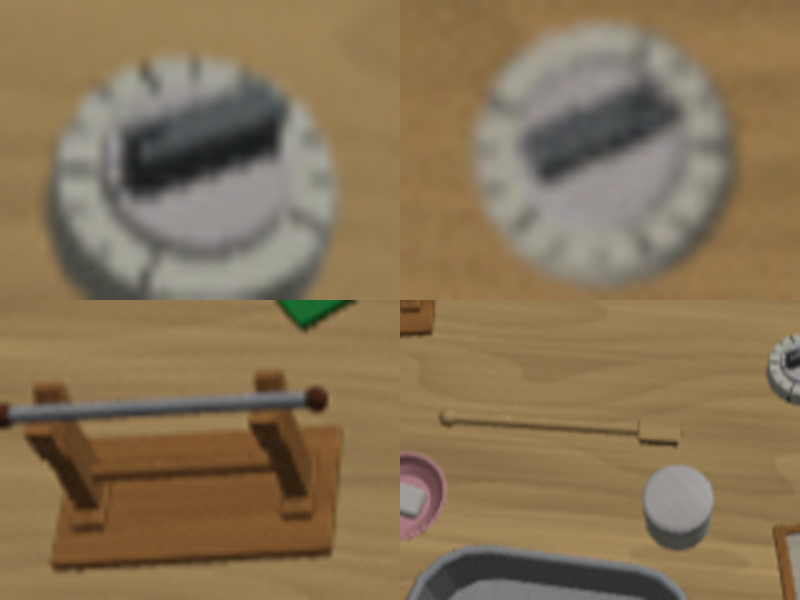

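The bar is at about -1.15 rad and the mark at -0.37, so the dial reads about 0.78. The mark hasn't moved, the rail is seated and the brush is on the table.

```bash
python3 -c "
from bench import robot
print(robot.hand_in())"
```

```text
the job is handed in; nothing more can be done
None
```

I handed the job in at about 34 s, with no verdict returned: the brush lies on the table, the rail rests in both notches, and the timer was wound past 15 and turned back to about 10 minutes (about 0.78 rad in the last images), its zero mark unmoved.

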